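# Hold a cast bracket home in the checking fixture

## Robot

A 7-joint arm with a two-finger parallel gripper is mounted at the origin on the work surface. World frame = base frame: x ahead of the robot, y to its left, z up, the work surface at z = 0. Lengths are in m, angles in rad, forces in N, time in s.
With the tool pointing down it reaches from about 0.4 to 0.925 m from the base axis. Payload 5.6 kg.
Tool frame: the origin (TCP) lies where the fingers leave the gripper's body, on its centre line; the fingertips stand 73 mm ahead of it and the grasp point (between the pads) lies 54 mm ahead of it; z points along the fingers, y is the line along which they close (so a half turn about z gives the same grasp; the last joint's range is limited). The gripper opens to 85 mm and grips with 20 to 120 N. Pads are 22 mm wide; open, the fingers measure 114 mm over their backs; the gripper's body (76 mm by 85 mm) begins 54 mm behind the grasp point. The pads swing forward as they close: fully open they stand 13 mm farther back than shut.
Start: joints at [-1.227, 0.468, -0.012, 1.603, 0.006, 1.071, -0.056], TCP at [0.245, 0.602, 0.304] pointing down, gripper open.
Joint ranges: [-2.53, 2.53], [-0.31, 2.02], [-1.57, 1.55], [0.28, 2.44], [-1.29, 4.43], [0.15, 1.84], [-2.92, 2.92]. Speed limits (rad/s): [2.57, 2.57, 3.14, 3.14, 3.14, 3.14, 3.14].

## Interface

Orientations are given as a unit quaternion [x, y, z, w].
In Python, from workcell import r gives the robot as it stands. Calls block until the motion is done:
- r.reach(position, orientation): joint-space move of the TCP to a pose.
- r.movel(position, rotation=None, vel=0.15): straight line of the TCP; rotation=None keeps the orientation; vel is the mean speed in m/s.
- r.movej(angles): joint-space move.
- r.gripper_open() and r.close_gripper(grasp_force=None): open the fingers fully, or close them until they stop; grasp_force is the grip in N (None keeps the last).
- r.dwell(seconds).
- r.ik(position, orientation): joint angles nearest the present ones, or None.
- r.sense(): the state.
- r.capture(name): name is "scene" or "side" or "wrist"; returns the picture (400x640x3 uint8, red, green, blue); there is no depth.
- r.camera_model(name): a dict with "K" (3x3 intrinsics, pixels), "D" ([k1, k2, p1, p2, k3] as OpenCV has them; the pictures are not rectified), "world_from_camera" (4x4, takes a point from camera to world coordinates). Camera axes: x right, y down, z forward; pixel columns grow to the right and rows downward; lengths in m; the calibration is good to about 2 mm. A picture is of the moment at which its call begins: read the wrist's pose just before it. camera_model takes no time and is no camera call; for the wrist camera it gives the pose at the moment of the call.
A pose or a line that the arm cannot do raises r.MotionError and nothing moves.
- r.close_job(): hands the job in; it is judged then, once.
The state is a dict: "time": time; "joint_pos": joint angles; "dq": joint speeds; "joint_torque": joint torques, N m; "tool_pos": TCP position; "eef_rot": TCP orientation; "wrist_force": force on the tool from outside, world axes, zero at the start; "torque": the same for the moment, N m; "gripper_width": finger opening in m; "grasp_force": force on a finger pad.
Only numpy, scipy, OpenCV 4.12 (cv2) and the standard library are available. Lean on these libraries where they do the work, as an engineer would, in place of code of your own. Each camera call takes 0.05 s, during which the arm holds its last target. There are 200 camera calls.

## Task

Check the cast angle bracket in the checking fixture: slide it over the base plate until the back of its upright leg lies flat along the fence and its end touches the end stop. Then hold it there with one firm diagonal push, down onto the base plate and into the fence at once (10 N or so each way), and finish while still pushing. Keep off the dial indicator and leave the other things on the bench alone.

Things in the scene. Friction and masses are not known exactly. Their poses are not given: they have to be found in the camera images.
- fixture: checking fixture, fixed to the bench, turned by up to 0.4 rad; it carries the base plate, fence, end stop and dial indicator, none of which can shift in it. Origin: on the bench top under the plate. Its x axis points into the fence, its y axis along the fence towards the end stop, z up. All fixture coordinates below are in this frame, in mm
- base_plate: dark steel plate on four rubber feet, x -135 to 150, y -145 to 145; its upper face is 20 above the bench. Origin at x 0, y 0, 6 above the bench. Bracket, plate, fence and stop are smooth machined metal (friction about 0.3)
- fence: bright steel bar 170 long, 18 thick, 14 high on the plate (top 34 above the bench), front face at x 50, y -75 to 95. Origin (not the middle of the bar) at x 0, y 0 on the plate's upper face
- stop: end stop, bright steel block 45 x 22 x 14 high on the plate, x 1 to 46; the face the bracket's end meets is at y 70. Origin (not the middle of the block) at x 0, y 0 on the plate's upper face
- indicator: dial indicator lying face up in a clamp block behind the fence: clamp x 68 to 85, dial 57 across, x 88 to 145, spindle line at y -20, 46 above the bench, highest point 61 above the bench. Fragile: robot keeps off. Origin at x 0, y 0 on the plate's upper face
- spindle (a joint): the indicator's spindle travel in m: 0 free, grows as the bracket's upright leg pushes it in; about 0.003 when the leg is flat on the fence. Its ball tip stands 3 mm proud of the fence face at y -20, 46 above the bench; its spring pushes back with 1 to 1.5 N
- bracket: plain cast aluminium angle bracket, about 0.25 kg, loose on the base plate, askew by up to 0.35 rad. Own frame, mm: origin at the middle of the foot's underside, z up. Foot 60 (x) x 110 (y) x 9 thick; upright leg along its whole +x edge, x 21 to 30, 34 high; its back (x 30) goes to the fence. Home: origin at fixture x 20, y 15, 20 above the bench, axes parallel to the fixture's
- bracket_heel (a point): middle of the lower back edge of the bracket's upright leg (bracket x 30, y 0, z 0)
- bracket_corner (a point): middle of the bracket's inside corner, where foot and leg meet (bracket x 21, y 0, z 9). The corner is open for 94 mm (y -47 to 47) between two triangular gussets 8 thick; a push here bears on the foot's top and on the leg together
- bracket_end (a point): foot of the bracket's free end (bracket x 0, y -55, z 0), the end away from the end stop: a flat face 9 high across the foot, rising to 34 high at the leg over bracket x -4 to 21, where the gusset stands; the like face at bracket y 55 goes to the end stop
- housing: bystander: cast compressor housing, 1.3 kg, about 170 across and 112 high, left of the fixture; origin in the middle of its underside
- bottle: bystander: glass bottle 60 across, 140 high, right of the fixture, level with the fence; origin in the middle of its underside
- abrasive_block: bystander: pale abrasive block 65 x 100 x 28 high, right of the fixture, on the near side; origin in the middle of its underside
- brush: bystander: hand brush lying left of the fixture, on the near side

How it is judged:
At the end, for the whole second after the job is handed in: through the last second the bracket is still and flat on the plate (1.5 mm, 0.03 rad), along the fence (2.5 mm, 0.03 rad), at the end stop (2.5 mm), pressed on the fence with over 2 N and on the plate with over 7 N (its weight is under 3.5 N) by fingers pushing with over 5 N (x of bracket_heel in the frame of fixture above 0.0475 m and y of bracket in the frame of fixture above 0.0125 m and z of bracket in the frame of fixture below 0.0215 m and angle between the x axis of bracket and the x axis of fixture, either way round below 0.03 rad and angle between bracket's own z axis and vertical below 0.03 rad and contact force between bracket and fence above 2 N and contact force between bracket and base_plate above 7 N and contact force between the fingers and bracket above 5 N and linear speed of bracket below 0.01 m/s); the arm keeps its last pose, push and grip.
It fails at once if the robot pushes on the dial indicator (contact force between any of the arm, the fingers and indicator above 2 N).
It fails at once if the housing, bottle, abrasive block or brush is moved by more than 20 mm (distance of any of housing, bottle, abrasive_block, brush from where it was at the start of the episode above 0.02 m).
It also fails if it takes over 54 s, if anything falls off the work surface, if the arm or the gripper's body presses on something with over 40 N, if the wrist force passes 120 N, or if a joint passes its speed limit or range.

## Working session

There is one attempt and no reset: what is moved stays moved. The work goes in short steps, each a Python script; the robot and the scene stay as the last script left them, time stands still between calls to the robot, and variables do not carry over. Pictures are saved under pics/ and viewed, at most 10 in all, crops included, and the job is handed in when it is done.

```bash
ls; mkdir -p pics
python3 - <<'E'
from workcell import r
import cv2,numpy as np
s=r.sense();print({k:np.round(v,3) for k,v in s.items()})
for n in("scene","side"):
    cv2.imwrite(f"pics/{n}0.png",r.capture(n)[:,:,::-1]);m=r.camera_model(n);print(n,np.round(m["K"],1).tolist(),np.round(m["D"],3),np.round(m["world_from_camera"],3).tolist())
E
```

```text
pics
workcell.py
{'time': np.float64(0.0), 'joint_pos': array([-1.227,  0.468, -0.012,  1.604,  0.006,  1.071, -0.056]), 'dq': array([-0.001, -0.003,  0.   ,  0.001,  0.001, -0.   , -0.   ]), 'joint_torque': array([-0.0000e+00, -5.3238e+01,  2.2000e-02, -2.5130e+01,  1.2000e-02,
        8.0000e-03,  0.0000e+00]), 'tool_pos': array([0.245, 0.602, 0.303]), 'eef_rot': array([ 0.192,  0.981, -0.001, -0.   ]), 'wrist_force': array([ 0.089, -0.392, -0.298]), 'torque': array([-0.028, -0.012,  0.019]), 'grasp_force': np.float64(0.0), 'gripper_width': np.float64(0.085)}
scene [[405.0, 0.0, 326.0], [0.0, 405.0, 199.2], [0.0, 0.0, 1.0]] [-0.102  0.     0.     0.     0.   ] [[0.506, 0.611, -0.608, 1.192], [0.862, -0.368, 0.348, -0.255], [-0.011, -0.701, -0.713, 0.744], [0.0, 0.0, 0.0, 1.0]]
side [[419.4, 0.0, 314.1], [0.0, 419.4, 201.7], [0.0, 0.0, 1.0]] [-0.029  0.     0.     0.     0.   ] [[0.976, -0.153, 0.156, 0.42], [-0.219, -0.652, 0.726, -0.626], [-0.01, -0.742, -0.67, 0.707], [0.0, 0.0, 0.0, 1.0]]
```

View pics/scene0.png

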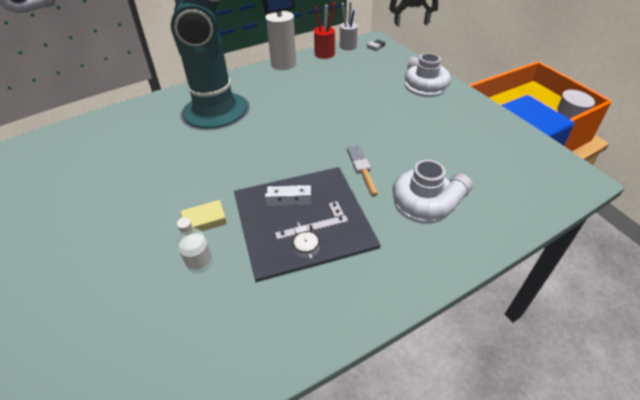

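View pics/side0.png

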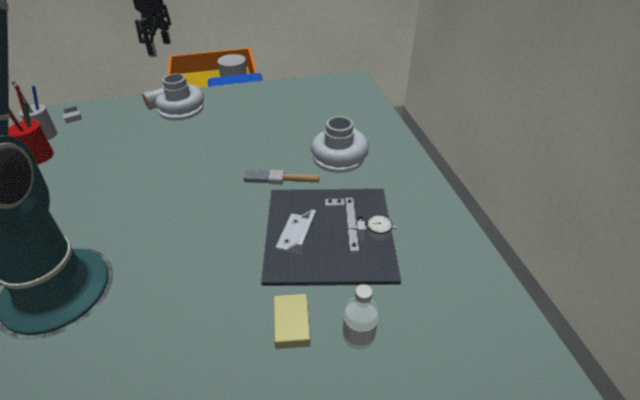

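The scene view shows the plate with corners near (235,183), (340,170), (377,243) and (258,273), and the bracket near (288,195), in front of the fence. The side view shows the plate corners near (272,190), (388,190), (399,282) and (263,282), and the bracket at about (296,230). Next I'll measure the plate in both views.

```bash
cat > h.py <<'E'
import numpy as np,cv2
def rays(m,px):
    u=cv2.undistortPoints(np.float64(px).reshape(-1,1,2),np.array(m["K"]),np.array(m["D"])).reshape(-1,2)
    T=np.array(m["world_from_camera"]);d=np.c_[u,np.ones(len(u))]@T[:3,:3].T
    return T[:3,3],d
def plane(m,px,z):
    o,d=rays(m,px);return o+d*((z-o[2])/d[:,2])[:,None]
def tri(m1,p1,m2,p2):
    o1,d1=rays(m1,p1);o2,d2=rays(m2,p2);P=[];G=[]
    for a,b in zip(d1,d2):
        t=np.linalg.lstsq(np.c_[a,-b],o2-o1,rcond=None)[0];q1=o1+a*t[0];q2=o2+b*t[1];P.append((q1+q2)/2);G.append(np.linalg.norm(q1-q2))
    return np.array(P),np.array(G)
def project(m,P):
    T=np.linalg.inv(m["world_from_camera"]);return cv2.projectPoints(np.float64(P).reshape(-1,3),cv2.Rodrigues(T[:3,:3])[0],T[:3,3],np.array(m["K"]),np.array(m["D"]))[0].reshape(-1,2)
E
python3 - <<'E'
from workcell import r
import cv2,numpy as np
from h import *
for n,c in(("scene",(250,210)),("side",(330,260))):
    im=cv2.imread(f"pics/{n}0.png");m=r.camera_model(n)
    k=((im.max(2)<75)*255).astype(np.uint8)
    k=cv2.morphologyEx(k,cv2.MORPH_CLOSE,np.ones((3,3)))
    cs=cv2.findContours(k,cv2.RETR_EXTERNAL,2)[0]
    c=[x for x in cs if cv2.pointPolygonTest(x,c,False)>0][0]
    h=cv2.convexHull(c);a=cv2.approxPolyDP(h,6,True).reshape(-1,2);P=plane(m,a,.02)
    print(n,cv2.contourArea(h),a.tolist(),P.round(3).tolist(),np.linalg.norm(P-np.roll(P,-1,0),axis=1).round(3),P.mean(0))
m=r.camera_model("wrist");T=np.array(m["world_from_camera"]);s=r.sense()
from scipy.spatial.transform import Rotation as R
Rt=R.from_quat(s["eef_rot"]).as_matrix();print("cam in tool",(Rt.T@(T[:3,3]-s["tool_pos"])).round(3),(Rt.T@T[:3,:3]).round(3).tolist(),np.round(m["K"],1).tolist(),np.round(m["D"],3))
E
```

```text
Traceback (most recent call last):
IndexError: list index out of range
```

Run:
```python
from workcell import r
import cv2,numpy as np
from h import *
for n,c in(("scene",(250,210)),("side",(330,260))):
    im=cv2.imread(f"pics/{n}0.png");m=r.camera_model(n)
    print(im[c[1],c[0]],im[c[1],c[0]-60])
    g=im.max(2);t=(int(g[c[1],c[0]])+int(np.median(g)))/2
    k=((g<t)*255).astype(np.uint8)
    cs=cv2.findContours(k,cv2.RETR_EXTERNAL,2)[0]
    c=[x for x in cs if cv2.pointPolygonTest(x,c,False)>=0][0]
    h=cv2.convexHull(c);a=cv2.approxPolyDP(h,6,True).reshape(-1,2);P=plane(m,a,.02)
    print(n,cv2.contourArea(h),a.tolist(),P.round(3).tolist(),np.linalg.norm(P-np.roll(P,-1,0),axis=1).round(3),P.mean(0))
m=r.camera_model("wrist");T=np.array(m["world_from_camera"]);s=r.sense()
from scipy.spatial.transform import Rotation as R
Rt=R.from_quat(s["eef_rot"]).as_matrix();print("cam in tool",(Rt.T@(T[:3,3]-s["tool_pos"])).round(3),(Rt.T@T[:3,:3]).round(3).tolist(),np.round(m["K"],1).tolist(),np.round(m["D"],3))
```

```text
[94 84 82] [152 225 233]
scene 11074.5 [[338, 167], [380, 247], [256, 282], [234, 191]] [[0.485, 0.188, 0.02], [0.767, 0.126, 0.02], [0.709, -0.152, 0.02], [0.426, -0.091, 0.02]] [0.288 0.284 0.289 0.285] [0.59693415 0.01773585 0.02      ]
[79 75 69] [78 71 66]
side 12177.5 [[383, 190], [400, 284], [261, 284], [272, 190]] [[0.759, 0.122, 0.02], [0.695, -0.161, 0.02], [0.422, -0.098, 0.02], [0.487, 0.186, 0.02]] [0.291 0.28  0.292 0.28 ] [0.59074534 0.0122284  0.02      ]
cam in tool [ 0.066  0.    -0.07 ] [[-0.0, -0.965, -0.263], [1.0, -0.0, -0.0], [0.0, -0.263, 0.965]] [[310.1, 0.0, 314.2], [0.0, 310.1, 195.9], [0.0, 0.0, 1.0]] [-0.029  0.     0.     0.     0.   ]
```

```bash
cat >> h.py <<'E'
from scipy.spatial.transform import Rotation as R
A=-0.219; O=np.array([.5867,.0166,0.])
def fr(): 
    c,s=np.cos(A),np.sin(A);return np.array([[c,-s,0],[s,c,0],[0,0,1.]])
def w(x,y,z): return O+fr()@(np.array([x,y,z])/1000)   # fixture mm -> world
def tofix(P): return (np.asarray(P)-O)@fr()*1000
def q(tilt=0.):  # tool x=-fx, y=fy, z down; tilt>0 leans tips towards the fence
    F=fr();M=np.c_[-F[:,0],F[:,1],-F[:,2]]@R.from_euler('y',-tilt).as_matrix();return R.from_matrix(M).as_quat()
E
python3 - <<'E'
from workcell import r
from h import *
import json
out={}
for i,(x,y) in enumerate([(60,-60),(60,60)]):
    r.reach(w(x,y,300),q()); r.dwell(.3)
    m=r.camera_model("wrist");cv2.imwrite(f"pics/w{i}.png",r.capture("wrist")[:,:,::-1])
    out[i]={k:np.array(v).tolist() for k,v in m.items()}
json.dump(out,open("cams.json","w"));s=r.sense();print(s["time"],s["joint_pos"],s["wrist_force"])
print((R.from_quat(q(.3)).as_matrix()[:,2]).round(2))
E
```

```text
4.0417 [-0.4452738   0.50750515  0.42667666  1.60014869 -0.22948483  1.08367004
  1.39180557] [0.15219853 0.26134576 0.96021793]
[ 0.29 -0.06 -0.96]
```

View pics/w0.png

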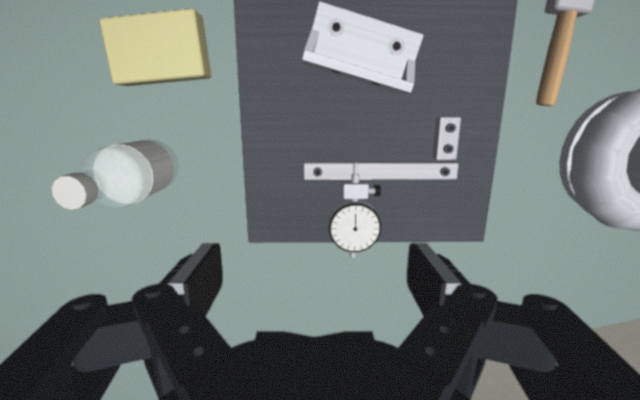

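View pics/w1.png

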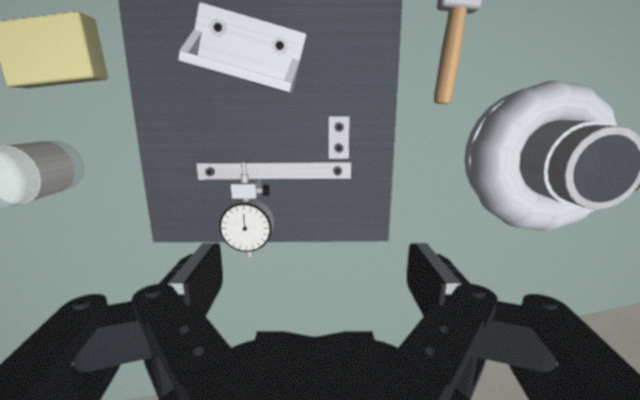

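The wrist views show the bracket top and centre at w0 (304..423, 2..91) and w1 (180..306, 3..91). The fence's front edge is near row 163, with the stop at w0 (448,140) and w1 (339,138). The dial is behind the fence. I'll triangulate the corners.

Run:
```python
from h import *
import json
C=json.load(open("cams.json"));Q={}
for i,(b,f,st) in enumerate([((370,30),(400,172),(448,145)),((250,30),(290,172),(339,150))]):
    im=cv2.imread(f"pics/w{i}.png");g=im.min(2);k=((g>125)*255).astype(np.uint8);k[246:]=0
    L=cv2.connectedComponents(k,connectivity=4)[1]
    Q[i]={}
    for n,p in(("bracket",b),("fence",f),("stop",st)):
        M=(L==L[p[1],p[0]])
        if n=="fence":
            M[182:]=0;M[:160]=0
            M=cv2.morphologyEx(M.astype(np.uint8),cv2.MORPH_OPEN,np.ones((7,7)))
        c=max(cv2.findContours(M.astype(np.uint8),0,2)[0],key=cv2.contourArea)
        h=cv2.convexHull(c);e=2.;a=h
        while len(a)>4 and e<9:a=cv2.approxPolyDP(h,e,True);e+=.25
        a=a.reshape(-1,2).astype(float)
        ang=np.arctan2(*(a-a.mean(0)).T[::-1]);a=a[np.argsort(ang)] # TL,TR,BR,BL
        Q[i][n]=a;print(i,n,cv2.contourArea(h),a.tolist())
for n in Q[0]:
    if len(Q[0][n])==len(Q[1][n])==4:
        P,G=tri(C["0"],Q[0][n],C["1"],Q[1][n]);print(n,"fix mm",tofix(P).round(1).tolist(),"gap",(G*1000).round(1));print("world",P.round(4).tolist())
```

```text
0 bracket 6889.5 [[318.0, 3.0], [421.0, 33.0], [411.0, 91.0], [302.0, 59.0]]
0 fence 1966.5 [[321.0, 163.0], [440.0, 163.0], [440.0, 179.0], [321.0, 179.0]]
0 stop 211296.0 [[233.0, 0.0], [517.0, 0.0], [639.0, 246.0], [639.0, 399.0], [0.0, 399.0], [0.0, 246.0]]
1 bracket 7209.0 [[199.0, 2.0], [305.0, 33.0], [290.0, 91.0], [179.0, 60.0]]
1 fence 2072.5 [[214.0, 163.0], [333.0, 162.0], [333.0, 178.0], [214.0, 179.0]]
1 stop 211419.0 [[117.0, 0.0], [402.0, 0.0], [639.0, 246.0], [639.0, 399.0], [0.0, 399.0], [0.0, 246.0]]
bracket fix mm [[-111.4, -55.8, 25.3], [-83.7, 49.6, 23.5], [-25.3, 35.3, 51.6], [-54.4, -71.2, 50.8]] gap [1.4 0.9 0.7 0.3]
world [[0.4658, -0.0136, 0.0253], [0.5158, 0.0832, 0.0235], [0.5697, 0.0565, 0.0516], [0.5181, -0.0411, 0.0508]]
fence fix mm [[49.0, -52.0, 30.9], [48.5, 79.4, 31.5], [65.5, 79.3, 36.2], [66.1, -52.0, 35.6]] gap [0.1 0.3 0.4 0.2]
world [[0.6233, -0.0448, 0.0309], [0.6512, 0.0836, 0.0315], [0.6678, 0.0798, 0.0362], [0.6399, -0.0485, 0.0356]]
```

Run:
```python
from h import *
import json
C=json.load(open("cams.json"));E=[]
for i,(f0,f1) in enumerate([(290,470),(183,365)]):
    g=cv2.imread(f"pics/w{i}.png").min(2);row=g[168:176,f0:f1].mean(0)
    b=np.where(row>105)[0];E.append([(f0+b[0],172),(f0+b[-1]+1,172)])
    s0=(448,145) if i==0 else (339,145)
    st=g[110:165,s0[0]-14:s0[0]+16];ys,xs=np.where(st[:44]>120);print("stop px",xs.min()+s0[0]-14,xs.max()+1+s0[0]-14,ys.min()+110,ys.max()+111)
P,G=tri(C["0"],E[0],C["1"],E[1]);print(E,tofix(P).round(1).tolist(),G)
```

```text
stop px 437 461 117 154
stop px 328 350 116 154
[[(np.int64(303), 172), (np.int64(459), 172)], [(np.int64(196), 172), (np.int64(352), 172)]] [[58.5, -71.8, 34.2], [58.4, 100.1, 35.1]] [7.99947519e-05 7.98167491e-04]
```

```bash
cat >> h.py <<'E'
A0=A; O=O+fr()@np.array([-.001,.004,0]); A=-0.215
def pose(x,y,z,tilt=.12,yaw=0.):  # tip centre in fixture mm -> TCP pose
    M=fr()@R.from_euler('z',yaw).as_matrix()@np.c_[[-1,0,0],[0,1,0],[0,0,-1]]@R.from_euler('y',-tilt).as_matrix()
    return w(x,y,z)-.073*M[:,2],R.from_matrix(M).as_quat()
def ff(r): return fr().T@np.array(r.sense()["wrist_force"])
def tip(r):
    s=r.sense();return tofix(s["tool_pos"]+.073*R.from_quat(s["eef_rot"]).as_matrix()[:,2])
E
python3 - <<'E'
from workcell import r
from h import *
B=np.array([-67.7,-14.5]);th=-.262
c,s=np.cos(th),np.sin(th);b=lambda x,y:B+np.array([c*x-s*y,s*x+c*y])
p=b(4,0)
r.close_gripper(20)
r.reach(*pose(*p,90,yaw=th)); f0=ff(r);print("t",r.sense()["time"],"f0",f0.round(1),"w",r.sense()["gripper_width"])
z=90
for z in (50,42,38,35):
    r.movel(*pose(*p,z,yaw=th),vel=.08);print(z,tip(r).round(1),(ff(r)-f0).round(1))
    if (ff(r)-f0)[2]>3: break
cv2.imwrite("pics/w2.png",r.capture("wrist")[:,:,::-1]);print(r.sense()["time"])
E
```

```text
t 5.625 f0 [-0.5  1.2 -0.5] w 0.0002571135534573302
50 [-63.6 -15.7  49.9] [ 0.3 -1.4  1. ]
42 [-64.  -15.5  41.9] [ 1.  -1.8  0.6]
38 [-63.9 -15.6  37.9] [ 0.  -1.   0.3]
35 [-64.  -15.6  34.8] [ 1.  -1.4  0.7]
7.075
```

View pics/w2.png

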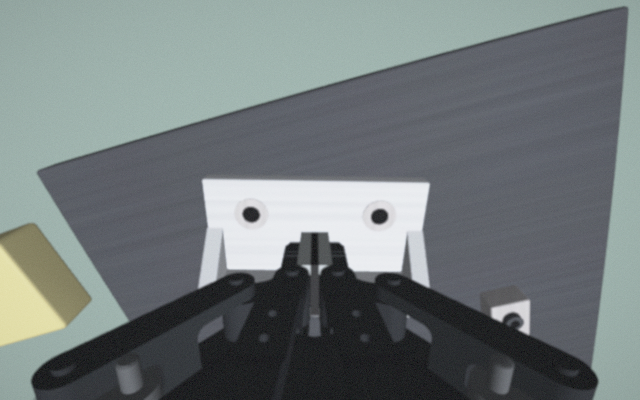

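The closed fingertips at about (315,245) stand centred between the gussets and square to the bracket. Next I push to the fence while turning it straight.

Run:
```python
from workcell import r
from h import *
f0=ff(r);t=tip(r);th=-.262
x,y=t[0],t[1]
for i in range(6): # contact ~6 mm ahead, then turn over ~45 mm of travel
    k=i/5; xx=x+8+45*k
    r.movel(*pose(xx,y,35,yaw=th*(1-k)),vel=.05)
print(r.sense()["time"],tip(r).round(1),(ff(r)-f0).round(1))
while xx<18: 
    xx+=14;r.movel(*pose(xx,y,35),vel=.06);f=ff(r)-f0
    if -f[0]>6:break
while xx<36 and -f[0]<6:
    xx+=1.5;r.movel(*pose(xx,y,35),vel=.05);f=ff(r)-f0
print(r.sense()["time"],xx,tip(r).round(1),f.round(1))
cv2.imwrite("pics/w3.png",r.capture("wrist")[:,:,::-1])
```

```text
9.025 [-10.9 -15.6  35. ] [-0.2  0.6  0.4]
10.425 32.64703467620651 [ 29.4 -15.5  33.9] [-8.7 -0.1  4.9]
```

View pics/w3.png

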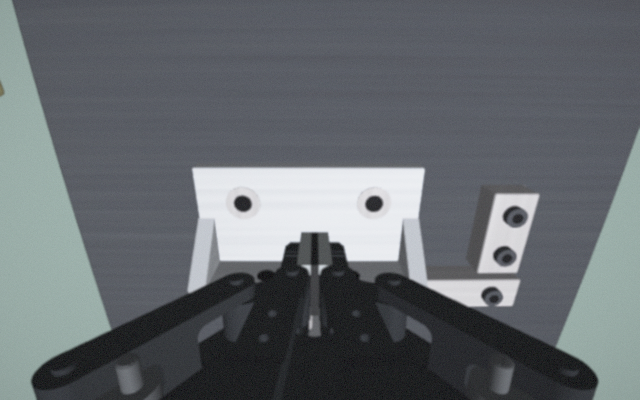

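The picture shows the bracket square and against the fence, with its end at about (425,280) some 33 mm short of the stop. I'll push it along +y from inside the corner, on its +y gusset.

Run:
```python
from workcell import r
from h import *
t=tip(r);y=t[1];x=26.5
r.movel(*pose(x,y,35),vel=.05);f0=ff(r)
r.movel(*pose(x,y+24,35),vel=.06);y+=24;f=ff(r)-f0;print(y,f.round(1))
while y<60 and -f[1]<6:
    y+=2;r.movel(*pose(x,y,35),vel=.04);f=ff(r)-f0
    if y>36: print(round(y,1),tip(r).round(1),f.round(1))
print(r.sense()["time"],y,tip(r).round(1),f.round(1))
cv2.imwrite("pics/w4.png",r.capture("wrist")[:,:,::-1])
```

```text
8.44249295933724 [ 0.4 -0.6 -0.8]
36.4 [26.5 36.7 35. ] [ 0.4 -0.4 -0.4]
38.4 [26.5 38.7 35. ] [ 2.1 -0.9  0.2]
40.4 [26.5 40.7 35. ] [ 0.9 -0.8 -1.1]
42.4 [26.5 42.7 35. ] [ 1.8 -0.8  0.4]
44.4 [26.5 44.7 35. ] [ 2.3 -0.5  0.8]
46.4 [26.5 46.7 35. ] [ 1.   0.9 -0. ]
48.4 [26.5 48.1 35. ] [ 1.7 -1.6  0.1]
50.4 [26.6 48.6 34.9] [ 1.3 -5.1  2.1]
52.4 [26.6 49.  34.9] [ 1.3 -8.   2.7]
16.8 52.442492959337244 [26.6 49.  34.9] [ 1.3 -8.   2.7]
```

View pics/w4.png

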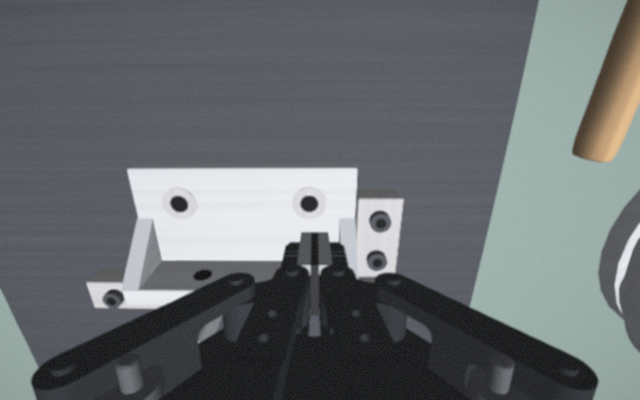

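The bracket's end is on the stop (col ~358) and the bracket lies square along the fence. Now I return to mid-corner and push diagonally.

Run:
```python
from workcell import r
from h import *
y=17.
r.movel(*pose(26,48,35),vel=.05);r.movel(*pose(26,y,36),vel=.06);r.dwell(.2);f0=np.mean([ff(r) for _ in range(5)],0);print(f0.round(1))
x,z=28.,32.;T=12.
for i in range(30):
    r.movel(*pose(x,y,z),vel=.05);r.dwell(.1);f=ff(r)-f0
    ex,ez=T+f[0],T-f[2]
    if i%4==0 or (abs(ex)<2 and abs(ez)<2):print(i,round(x,1),round(z,1),tip(r).round(1),f.round(1))
    if abs(ex)<2 and abs(ez)<2:break
    x+=np.clip(.2*ex,-1,1);z-=np.clip(.2*ez,-1,1)
r.dwell(.5);print(r.sense()["time"],x,z,tip(r).round(1),(ff(r)-f0).round(1))
m=r.camera_model("wrist");cv2.imwrite("pics/w5.png",r.capture("wrist")[:,:,::-1])
n=r.camera_model("side");cv2.imwrite("pics/side5.png",cv2.resize(r.capture("side")[170:300,240:420,::-1],None,fx=4,fy=4))
```

```text
[0.6 0.5 0.4]
0 28.0 32.0 [27.6 17.  31.6] [-1.1 -1.1 -1. ]
4 31.5 28.6 [29.5 17.  29.3] [-13.1  -1.5  13.8]
20.2167 31.47069896102181 28.573064912262367 [29.5 17.  29.3] [-12.6  -1.6  14.4]
```

View pics/w5.png

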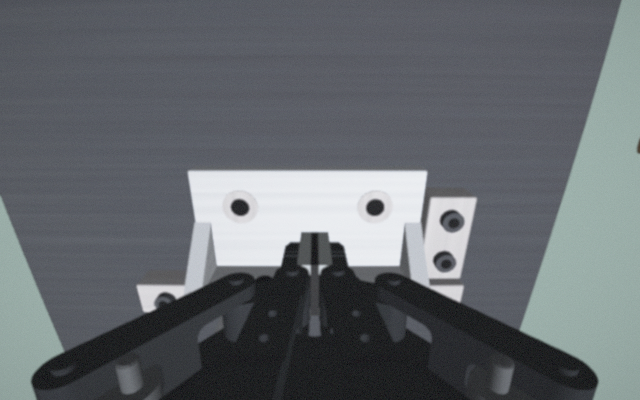

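View pics/side5.png

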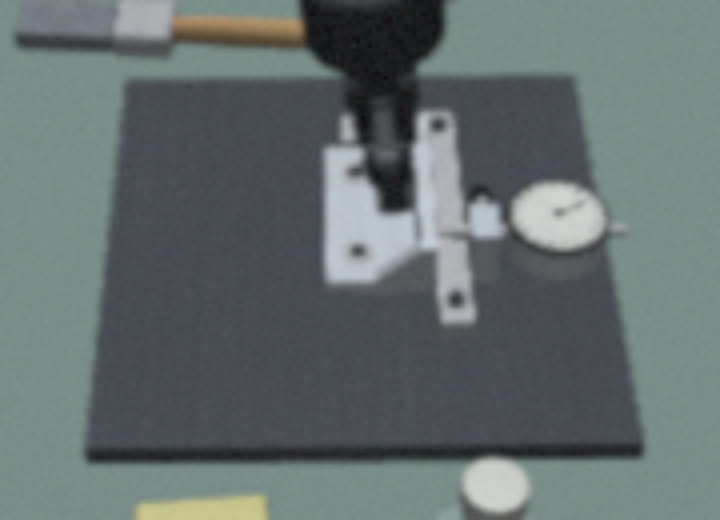

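The bracket is held square in the corner of fence and stop, and the dial needle has turned. A quick check of the end gap and angle before handing in.

Run:
```python
from workcell import r
from h import *
m=r.camera_model("wrist");g=cv2.imread("pics/w5.png").min(2).astype(float)
print("row180",g[180,415:440].astype(int));print("row205 edge",g[205,415:440].astype(int));print("row245",g[245,418:440].astype(int))
e=lambda y,a,b:a+np.where(g[y,a:b]>125)[0]
for y in(176,182,188):
    c=e(y,170,440);print(y,"foot y",tofix(plane(m,[(c[0],y),(c[-1]+1,y)],.029)).round(1)[:,:2].tolist())
rows=[150+np.where(g[150:200,x]>125)[0][0] for x in(200,400)]
P=tofix(plane(m,[(200,rows[0]),(400,rows[1])],.029));print("foot edge",rows,P.round(1).tolist())
for y in(203,215):
    x=418+np.where((g[y,418:440]>150))[0];print(y,"stop top face y",x,tofix(plane(m,[(x[0],y)],.034)).round(1)[0])
```

```text
row180 [236 236 235 235 235 236 236 235 236 232 213 160 106  96  94  94  93  94
  94  94  92  92  92  92  90]
row205 edge [231 232 231 231 232 231 224 176 119  83  76  80  85 118 158 197 220 225
 225 223 224 222 220 221 220]
row245 [196 192 193 196 194 198 210 219 221 220 220 220 217 217 217 216 214 217
 218 213 216 217]
176 foot y [[-8.1, -40.5], [-8.1, 69.2]]
182 foot y [[-5.2, -40.5], [-5.2, 69.2]]
188 foot y [[-2.3, -40.4], [-2.3, 69.1]]
foot edge [np.int64(170), np.int64(170)] [[-11.0, -34.6, 29.0], [-11.0, 56.1, 29.0]]
203 stop top face y [418 419 420 421 422 430 431 432 433 434 435 436 437 438 439] [ 3.2 64.5 34. ]
215 stop top face y [418 419 420 421 428 429 430 431 432 433 434 435 436 437 438 439] [ 9.2 65.2 34. ]
```

Run:
```python
from workcell import r
from h import *
m=r.camera_model("wrist");T=np.array(m["world_from_camera"])
m4=dict(m);T4=T.copy();T4[:3,3]+=fr()@(np.array([26.6-29.5,49.0-17.0,34.9-29.3])/1000);m4["world_from_camera"]=T4
for n,mm,lo,hi in(("w4",m4,335,385),("w5",m,405,445)):
    g=cv2.imread(f"pics/{n}.png").min(2).astype(float)
    for y in(203,208,215):
        b=g[y,lo:hi]>150;d=np.where(~b)[0]
        print(n,y,''.join('#' if v else '.' for v in b))
        if len(d):
            a,c=lo+d[0],lo+d[-1]+1
            print("  foot",tofix(plane(mm,[(a,y)],.029))[0,1].round(1),"stop",tofix(plane(mm,[(c,y)],.034))[0,1].round(1))
    print([tofix(plane(mm,[(lo+np.where(g[y,lo:hi]>125)[0][-1]+1,y)],.029))[0,1].round(1) for y in(178,184)])
```

```text
w4 203 #####################..###########################
  foot 69.8 stop 70.0
w4 208 #####################..###########################
  foot 69.9 stop 70.1
w4 215 ####################..##############..............
  foot 69.6 stop 83.3
[np.float64(70.1), np.float64(70.2)]
w5 203 ##################.......###############
  foot 68.7 stop 70.0
w5 208 ##################......################
  foot 69.0 stop 69.9
w5 215 #################......#############....
  foot 69.0 stop 77.8
[np.float64(68.9), np.float64(68.8)]
```

The bracket sits square, about 1 mm off the stop, which is inside the tolerance. I'll ease the push slightly, nudge it towards the stop, press again and hand in.

Run:
```python
from workcell import r
from h import *
f0=np.array([.6,.5,.4])
for x,y,z in((30.4,17,29.0),(30.4,20,29.0),(31.3,20.5,28.7),(31.4,20.5,28.6)):
    r.movel(*pose(x,y,z),vel=.03);r.dwell(.3);print(tip(r).round(1),(ff(r)-f0).round(1))
r.dwell(.5);m=r.camera_model("wrist");im=r.capture("wrist")[:,:,::-1];cv2.imwrite("pics/w6.png",im);g=im.min(2).astype(float)
for y in(203,208):
    d=400+np.where(g[y,400:440]<=150)[0];print("foot",tofix(plane(m,[(d[0],y)],.029))[0,1].round(1),"stop",tofix(plane(m,[(d[-1]+1,y)],.034))[0,1].round(1))
rows=[150+np.where(g[150:200,x]>125)[0][0] for x in(200,400)];print(rows,tofix(plane(m,[(200,rows[0]),(400,rows[1])],.029)).round(1).tolist())
f=np.mean([ff(r)-f0 for _ in range(5)],0);print(r.sense()["time"],f.round(1))
```

```text
[29.4 17.  29.4] [-9.5 -0.9  8. ]
[29.5 18.1 29.4] [-10.2  -4.    9. ]
[29.4 18.1 29.3] [-13.2  -6.6  14.8]
[29.5 18.2 29.3] [-13.4  -5.9  15.8]
foot 69.3 stop 69.7
foot 69.7 stop 69.6
[np.int64(170), np.int64(170)] [[-11.0, -33.4, 29.0], [-10.9, 57.3, 29.0]]
23.0667 [-13.8  -5.7  15.6]
```

```bash
python3 -c "
from workcell import r
print(r.close_job())"
```

```text
the job is handed in; nothing more can be done
None
```

I handed the job in at about 23 s, with the bracket square along the fence, its end on the stop to within about 0.4 mm, and the fingers still pushing about 14 N into the fence and 15 N down; no verdict came back.

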